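# Drive the hinge-rail dowel home and hold the trap box lid open

## Task

Use the wooden mallet to drive the red dowel of the trap box all the way down, keeping the lid shut until the dowel is home and never pushing the dowel with the gripper itself. Then set the mallet down on the bench clear of the box (do not drop it), lift the lid to 50 degrees from closed and keep it there: the lid falls shut if let go, so finish while the gripper is holding it still at that angle. Leave the drill, jar, glue, tape measure, pliers and offcut where they are.

Things in the scene. Friction and masses are not known exactly. Their poses are not given: they have to be found in the camera images.
- trap_box: plywood box fixed to the bench, 200 (its x) x 240 (its y) x 120 mm high, walls 12 mm, mesh and a round hole on its front (-x) side. Origin: centre of its underside; z up. On its left (+y) side, towards the rear, is a dark wooden block 60 (x) x 80 (y) mm, its top level with the box rim (120 mm); the dowel stands in it, 50 mm in x and 175 mm in y from the origin
- lid (a joint): the lid: a pale board 206 (front to back) x 240 x 12 mm on the box rim, 0.4 kg, hinged along the far (+x) rim, opening upward and away from the robot. Value: angle in rad: 0 closed, growing as it opens, 0.873 at 50 degrees, stop at 1.35; it falls shut by its own weight from any angle (about 2.5 N at the bar lifts it)
- lid_hinge_line (a point): middle of the lid's hinge line, fixed on the box, at rim height (120 mm above the bench). The hinge line runs along the box's y
- lid_bar (a point): middle of the lid's round black bar handle, 14 mm thick, 130 mm long along the box's y on two thin posts 60 mm either side of the middle; with the lid closed it lies 186 mm to the front (-x) of the hinge line and 48 mm above it (36 mm over the lid's top face). The bar can turn between the fingertips, so a gripper pointing straight down, closing across the bar, can follow the lid's arc
- dowel_top (a point): centre of the top face of the red round dowel, 18 mm thick, upright in the dark block on the box's left side: 16 mm above the block's top (136 mm above the bench) at joint value 0. The lid's edge is 55 mm to its right and its top face (132 mm above the bench) is higher than the home dowel, so keep the mallet head clear of it
- dowel (a joint): how far the dowel is driven down, m: starts at 0 to 0.004, hard stop (home, 2 mm proud of the block) at 0.014; a tight fit that takes about 9 N to move and stays where it is driven
- mallet: joiner's mallet, 0.4 kg, standing on a striking face: brown wooden head 60 (its x) x 44 (its y) x 110 mm high, flat sides, and a pale round handle 24 mm thick, 190 mm long, level at half height, pointing along its -x. Origin: centre of the underside of the head (the lower striking face); z up. Best gripped across the head's 44 mm flat sides, above the handle; held by the handle it twists
- mallet_center (a point): centre of the mallet's head, 55 mm above its lower striking face
- drill: blue and black cordless drill standing on its battery, 115 x 75 mm foot, 195 mm high; origin at the centre of its underside. Leave alone
- screw_jar: clear jar with yellow cap, 68 mm across, 80 mm high; origin at the centre of its underside. Leave alone
- glue: green glue bottle with pale label and red cap, 56 mm across, 150 mm high; origin at the centre of its underside. Leave alone
- tape: yellow and black tape measure, 70 x 36 x 65 mm high; origin at the centre of its underside. Leave alone
- pliers: pliers with red handles lying flat, about 180 x 65 x 14 mm; origin on the underside near the joint. Leave alone
- offcut: plywood offcut lying flat, 100 x 70 x 18 mm; origin at the centre of its underside. Leave alone

How it is judged:
By the outcome, as a careful person would: the job done as asked, in the order asked, and still so for the second after the job is handed in, while the arm keeps its last pose, push and grip.
It also fails if it takes over 69 s, if anything falls off the work surface, if the arm or the gripper's body presses on something with over 40 N, if the wrist force passes 120 N, or if a joint passes its speed limit or range.

## Robot

A 7-joint arm with a two-finger parallel gripper is mounted at the origin on the work surface. World frame = base frame: x ahead of the robot, y to its left, z up, the work surface at z = 0. Lengths are in m, angles in rad, forces in N, time in s.
With the tool pointing down it reaches from about 0.4 to 0.75 m from the base axis. Payload 19.5 kg.
Tool frame: the origin (TCP) lies midway between the tips of the shut fingers; the grasp point (between the pads) lies env.grip_depth behind it (env.grip_depth is the distance from the TCP to the grasp point, in m); z points along the fingers, y is the line along which they close (so a half turn about z gives the same grasp; the last joint's range is limited). The gripper opens to 85 mm and grips with 20 to 120 N. Pads are 22 mm wide; open, the fingers measure 114 mm over their backs; the gripper's body (76 mm by 85 mm) begins 54 mm behind the grasp point. The pads swing forward as they close: fully open they stand 13 mm farther back than shut.
Start: joints at [-1.261, 0.707, -0.028, 1.485, 0.022, 0.951, -0.075], TCP at [0.198, 0.54, 0.193] pointing down, gripper open.
Joint ranges: [-2.71, 2.71], [-0.32, 2.16], [-1.57, 1.52], [0, 2.45], [-1.46, 4.6], [0, 2.02], [-2.83, 2.83]. Speed limits (rad/s): [1.89, 1.89, 2.57, 2.57, 3.01, 3.01, 3.01].

## Interface

Orientations are given as a rotation vector (axis times angle).
In Python, from plant import env, cams, close_job gives the robot as it stands. The module is installed in compiled form; this text tells all that it offers.
- The arm moves only by the tool move_arm, never from a script. Its arguments are lists of equal length, an entry for each row: "xyz": the shift along the tool's x, y, z in mm, a list of three; "twist": the turn, a rotation vector about the tool's x, y, z in degrees, a list of three; "claw": the finger opening in mm, from 0 to 85.4. A call has 1 to 8 rows; each row shifts and turns the commanded pose from where the row before left it, along the tool's axes as they then stand; what a row does not reach is not made up. A row lasts 1/8 s, in which the tool goes at most 62.5 mm and 10.7 degrees, less where a joint would pass 70% of its speed; a pose out of reach is approached as far as the arm can. A call with a gripper value outside its range is refused whole. The fingers move at their own pace and stop on an object; "squeeze" is the grip in N (left out, the last holds). Time passes only in rows, so rows that do not move let the fingers close. It gives the time, the measured TCP pose, the force, the opening and the grip force at its end, in the units of the state.
- env.state(): the state, without advancing time (a new reading comes with each control period).
- cams.snapshot(name): name is "scene" or "side" or "wrist"; returns a dict with "img" (384x512x3 uint8, red, green, blue), "intrinsics" (3x3 intrinsics, pixels), "R" (3x3) and "t" (3): a world point X has camera coordinates R X + t; the wrist camera has in their place "mount" (4x4, takes a point from camera to tool coordinates, whose origin is the TCP and whose axes are the flange's). Camera axes: x right, y down, z forward; pixel columns grow to the right and rows downward; lengths in m; the calibration is good to about 2 mm. A picture is of the moment at which its call begins: read the wrist's pose just before it. There is no depth.
- close_job(): hands the job in; it is judged then, once.
The state is a dict: "clock": time; "joint_pos": joint angles; "joint_vel": joint speeds; "joint_torque": joint torques, N m; "ee_pos": TCP position; "ee_rot": TCP orientation; "wrist_force": force on the tool from outside, world axes, zero at the start; "torque": the same for the moment, N m; "gripper_width": opening from 0.0 (shut) to 1.0 (fully open); "finger_force": force on a finger pad.
Only numpy, scipy, OpenCV 4.12 (cv2) and the standard library are available. Lean on these libraries where they do the work, as an engineer would, in place of code of your own. Each camera call takes 0.05 s, during which the arm holds its last target. There are 200 camera calls.

## Working session

There is one attempt and no reset: what is moved stays moved. The work goes in short steps, Python scripts to look and compute and a tool call to move; the robot and the scene stay as the last step left them, time stands still between calls to the robot, and variables do not carry over. Pictures are saved under pics/ and viewed, at most 10 in all, crops included, and the job is handed in when it is done.

Besides the shell and the picture viewer there is one more tool, called after "Request:" in YAML: its name, and indented under it one key for each argument. move_arm: Moves the arm, as the interface text tells. Its arguments: {"type":"object","properties":{"xyz":{"type":"array","items":{"type":"array","items":{"type":"number"}}},"twist":{"type":"array","items":{"type":"array","items":{"type":"number"}}},"claw":{"type":"array","items":{"type":"number"}},"squeeze":{"type":"number"}},"required":["xyz","twist","claw"]}

```bash
mkdir -p pics; python3 - <<'E'
from plant import env,cams
import cv2,numpy as np
s=env.state(); print(env.grip_depth,{k:np.round(v,3) for k,v in s.items()})
for n in ("scene","side"):
    c=cams.snapshot(n); cv2.imwrite(f"pics/{n}0.png",cv2.resize(c["img"][:,:,::-1],None,fx=1.5,fy=1.5))
    np.savez(f"{n}0.npz",**c); print(n,c["intrinsics"],c["R"],c["t"])
print(cams.snapshot("wrist")["mount"])
E
```

```text
0.0187 {'clock': np.float64(0.0), 'joint_pos': array([-1.261,  0.707, -0.028,  1.485,  0.022,  0.951, -0.075]), 'joint_vel': array([-0.001, -0.   ,  0.001, -0.   , -0.001,  0.   ,  0.002]), 'joint_torque': array([-0.0000e+00, -8.8323e+01,  1.2350e+00, -2.3617e+01,  1.7000e-02,
        6.0000e-03,  0.0000e+00]), 'ee_pos': array([0.198, 0.539, 0.193]), 'ee_rot': array([-5.500e-01, -3.093e+00,  2.000e-03]), 'wrist_force': array([ 0.084, -0.553, -0.072]), 'torque': array([ 0.018, -0.035, -0.011]), 'finger_force': np.float64(0.0), 'gripper_width': np.float64(1.002)}
scene [[480.57331968   0.         257.91204125]
 [  0.         480.57331968 185.69226284]
 [  0.           0.           1.        ]] [[ 0.68295898  0.73045547 -0.00135836]
 [ 0.47347299 -0.44410082 -0.76065615]
 [-0.5562287   0.5188538  -0.64915358]] [-0.38162593 -0.14038319  2.03262804]
side [[441.42271932   0.         251.49042117]
 [  0.         441.42271932 191.88313895]
 [  0.           0.           1.        ]] [[ 0.87026415 -0.49231687 -0.01626054]
 [-0.30892845 -0.51978329 -0.79648512]
 [ 0.3836711   0.69817579 -0.60443945]] [-0.45757019  0.30383387  1.13415019]
[[ 5.93959534e-04 -9.60309700e-01 -2.78935346e-01  7.05429371e-02]
 [ 9.99999606e-01  7.54209839e-04 -4.67189710e-04 -5.05996342e-04]
 [ 6.59022593e-04 -2.78934959e-01  9.60309770e-01 -1.80147073e-01]
 [ 0.00000000e+00  0.00000000e+00  0.00000000e+00  1.00000000e+00]]
```

View pics/scene0.png

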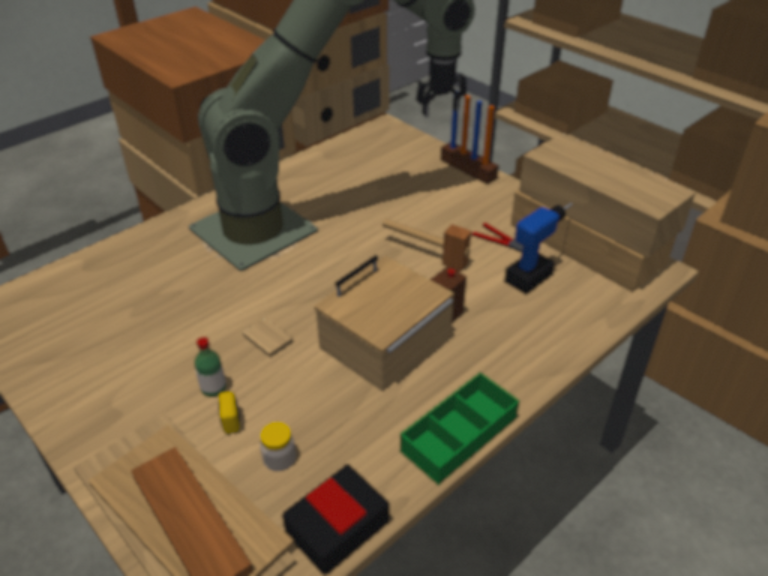

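View pics/side0.png

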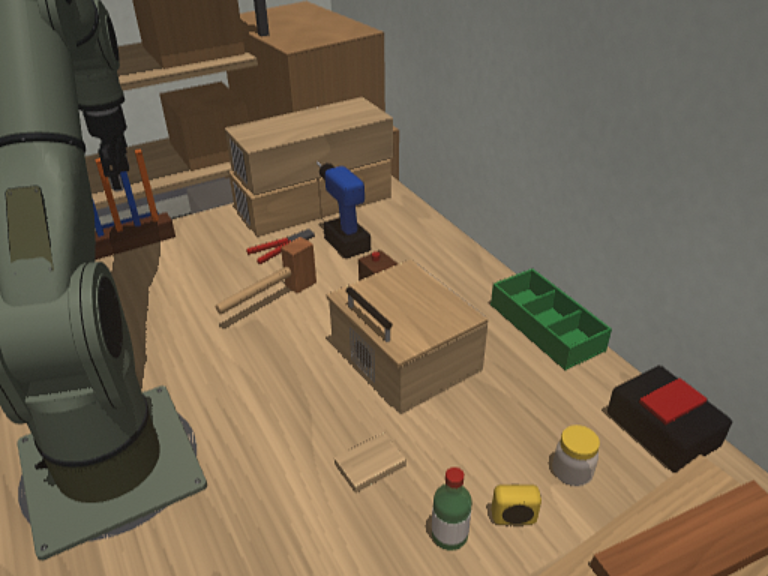

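Scene view (×1.5): mallet head at about (457,247), red dowel (452,272), lid bar (357,275). Side view: head (298,265), dowel (376,255), bar (369,313), handle tip (220,305). I'll refine these with masks and zoomed crops.

```bash
cat > h.py <<'E'
import numpy as np,cv2
def load(n): return dict(np.load(n+".npz"))
def ray(c,p):
    d=c["R"].T@np.linalg.inv(c["intrinsics"])@[p[0],p[1],1.]; o=-c["R"].T@c["t"]; return o,d
def plane(c,p,z):
    o,d=ray(c,p); return o+d*(z-o[2])/d[2]
def tri(c1,p1,c2,p2):
    o1,d1=ray(c1,p1);o2,d2=ray(c2,p2)
    s=np.linalg.lstsq(np.c_[d1,-d2],o2-o1,rcond=None)[0]
    a,b=o1+s[0]*d1,o2+s[1]*d2; return (a+b)/2,np.linalg.norm(a-b)
def proj(c,X):
    q=c["intrinsics"]@(c["R"]@np.asarray(X,float)+c["t"]); return q[:2]/q[2]
def blobs(m,off=(0,0),amin=6):
    n,l,s,ce=cv2.connectedComponentsWithStats(m.astype(np.uint8))
    return [(s[i,4],s[i,:4]+[off[0],off[1],0,0],ce[i]+off,l==i) for i in range(1,n) if s[i,4]>=amin]
E
python3 - <<'E'
from h import *
W={"scene":(215,130,120,130),"side":(140,145,190,130)}
tiles=[]
for n,(x,y,w,h) in W.items():
    c=load(n+"0"); im=c["img"][y:y+h,x:x+w]; hsv=cv2.cvtColor(im,cv2.COLOR_RGB2HSV)
    H,S,V=[hsv[:,:,i].astype(int) for i in range(3)]
    red=((H<6)|(H>174))&(S>180)&(V>70)
    dark=(V<60)
    brown=(H<12)&(S>100)&(S<190)&(V>60)&~red
    for nm,m in (("red",red),("dark",dark),("brown",brown)):
        print(n,nm,[(a,b.tolist(),np.round(ce,1).tolist()) for a,b,ce,_ in blobs(m,(x,y),12)])
    tiles.append(cv2.resize(im[:,:,::-1],None,fx=4,fy=4,interpolation=cv2.INTER_CUBIC))
cv2.imwrite("pics/c1.png",tiles[0]);cv2.imwrite("pics/c2.png",tiles[1])
E
```

```text
scene red [(np.int32(68), [316, 149, 19, 14], [327.1, 156.3]), (np.int32(26), [298, 179, 6, 6], [300.2, 181.4])]
scene dark [(np.int32(62), [225, 172, 26, 19], [237.4, 180.3]), (np.int32(147), [301, 187, 9, 26], [305.1, 199.5]), (np.int32(33), [310, 252, 10, 8], [315.3, 256.7])]
scene brown [(np.int32(24), [322, 148, 13, 8], [327.1, 151.0]), (np.int32(39), [314, 154, 20, 5], [323.5, 156.3]), (np.int32(138), [290, 177, 20, 16], [299.3, 185.4])]
side red [(np.int32(136), [165, 159, 28, 17], [179.0, 165.7]), (np.int32(17), [248, 168, 5, 6], [250.3, 169.9])]
side dark [(np.int32(512), [215, 145, 32, 27], [230.8, 159.0]), (np.int32(12), [203, 156, 7, 4], [206.0, 157.7]), (np.int32(67), [239, 173, 10, 14], [242.1, 180.3]), (np.int32(27), [327, 190, 3, 15], [328.4, 198.0]), (np.int32(164), [231, 192, 30, 28], [245.6, 205.2]), (np.int32(50), [240, 228, 7, 17], [242.7, 236.7])]
side brown [(np.int32(43), [194, 160, 14, 8], [199.8, 163.7]), (np.int32(16), [164, 162, 13, 6], [169.7, 163.9]), (np.int32(24), [171, 162, 17, 13], [179.3, 167.2]), (np.int32(179), [240, 168, 25, 14], [251.4, 174.8])]
```

View pics/c2.png

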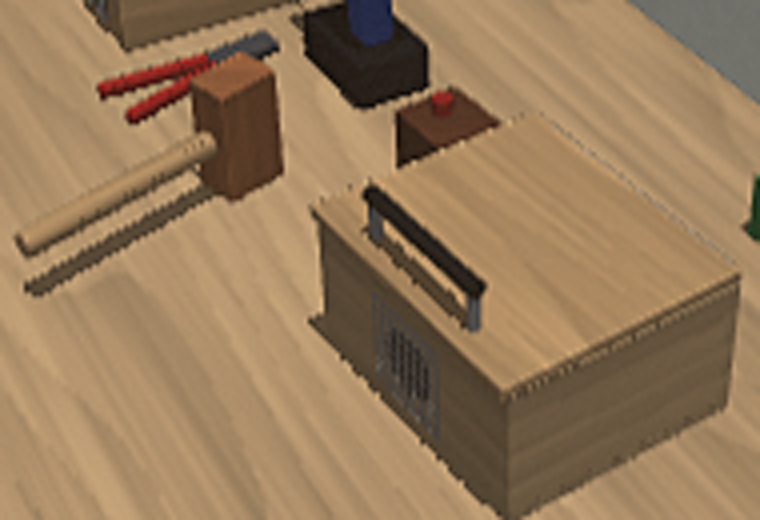

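View pics/c1.png

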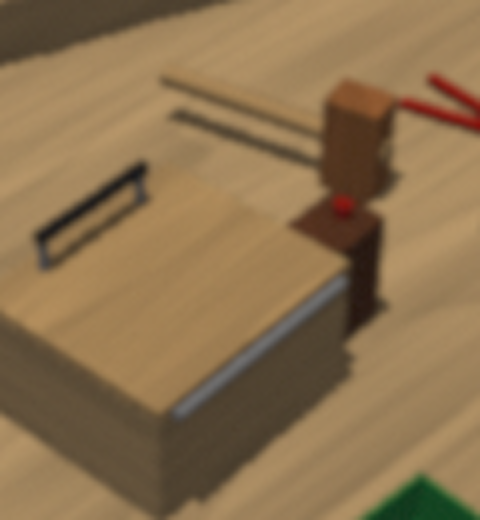

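Side crop (×4, offset 140,145): head top corners (193,88),(236,53),(275,70),(232,104); bar ends (372,192)–(480,290); lid corners (312,210),(540,114),(738,275),(508,393); dowel top (441,97). Scene crop: head top corners (326,97),(348,80),(395,98),(376,118), bar ends (38,238)–(145,166), dowel (343,203).

```bash
python3 - <<'E'
from h import *
A=load("side0");B=load("scene0")
f=lambda p,o:(np.array(p)+.5)/4-.5+o
a=lambda *p:f(p,(140,145)); b=lambda *p:f(p,(215,130))
def show(n,ps,z):
    P=np.array([plane(A,a(*p),z) for p in ps]);print(n,np.round(P*1000,0)[:,:2].tolist(),"mean",np.round(P.mean(0)*1e3,1));return P
P=show("headtop",[(193,88),(236,53),(275,70),(232,104)],.11)
print(np.linalg.norm(np.diff(P,axis=0),axis=1))
show("headbot",[(235,198),(283,178)],0)
show("handle ends",[(28,241),(208,147)],.055)
L=show("lid",[(312,210),(540,114),(738,275),(508,393)],.132);print(np.linalg.norm(np.diff(L,axis=0),axis=1))
show("bar",[(372,192),(480,290)],.168)
show("dowel",[(441,96)],.134); 
Pb=np.array([plane(B,b(*p),.11) for p in [(326,97),(348,80),(395,98),(376,118)]]);print("head scene",np.round(Pb*1000).tolist(),Pb.mean(0))
print("bar scene",[np.round(plane(B,b(*p),.168)*1e3) for p in [(38,238),(145,166)]])
print("dowel scene",plane(B,b(343,201),.134))
print("tri dowel",tri(A,a(441,97),B,b(343,203)))
print("tri bar",tri(A,a(372,192),B,b(145,166)),tri(A,a(480,290),B,b(38,238)))
print("tri head",[tri(A,a(*p),B,b(*q)) for p,q in zip([(193,88),(236,53),(275,70),(232,104)],[(326,97),(348,80),(395,98),(376,118)])])
E
```

```text
headtop [[459.0, 304.0], [511.0, 334.0], [528.0, 293.0], [477.0, 266.0]] mean [493.6 299.2 110. ]
[0.06058686 0.04439165 0.05843458]
headbot [[478.0, 286.0], [526.0, 291.0]] mean [501.6 288.2   0. ]
handle ends [[290.0, 250.0], [462.0, 294.0]] mean [375.7 271.7  55. ]
lid [[460.0, 80.0], [667.0, 99.0], [681.0, -137.0], [484.0, -157.0]] mean [573.1 -28.9 132. ]
[0.20806427 0.23602118 0.19829494]
bar [[487.0, 34.0], [499.0, -97.0]] mean [492.9 -31.4 168. ]
dowel [[611.0, 157.0]] mean [611.5 157.5 134. ]
head scene [[476.0, 278.0, 110.0], [472.0, 313.0, 110.0], [523.0, 325.0, 110.0], [531.0, 288.0, 110.0]] [0.50055914 0.30086014 0.11      ]
bar scene [array([499., -97., 168.]), array([489.,  32., 168.])]
dowel scene [0.61274298 0.15356116 0.134     ]
tri dowel (array([0.61161269, 0.15594489, 0.13191433]), np.float64(0.0037092232842298707))
tri bar (array([0.48747621, 0.03393629, 0.16668432]), np.float64(0.0017091969940914613)) (array([ 0.49874977, -0.09695993,  0.16791391]), np.float64(0.0006734093852015159))
tri head [(array([0.46073024, 0.29910567, 0.1018297 ]), np.float64(0.018977790271164918)), (array([0.49446347, 0.28798195, 0.13798808]), np.float64(0.005725265875872858)), (array([0.53098574, 0.31000992, 0.11032425]), np.float64(0.019960662128956672)), (array([0.49867656, 0.326848  , 0.06877516]), np.float64(0.004668027975817467))]
```

```bash
cat >> h.py <<'E'
from scipy.spatial.transform import Rotation as Rn
def down(yaw_y,tilt=0):
    "tool pointing down, its y at world angle yaw_y (deg)"
    t=np.radians(yaw_y); y=np.array([np.cos(t),np.sin(t),0]); z=np.array([0,0,-1.]); return Rn.from_matrix(np.c_[np.cross(y,z),y,z])
def plan(p1,R1,n,p0=None,R0=None):
    from plant import env
    s=env.state(); p0=s["ee_pos"] if p0 is None else np.array(p0); R0=Rn.from_rotvec(s["ee_rot"]) if R0 is None else R0
    d=(R0.inv()*R1).as_rotvec()
    Ri=[R0*Rn.from_rotvec(d*i/n) for i in range(n)]
    st=(np.array(p1)-p0)/n
    print("xyz",[np.round(1e3*r.inv().apply(st),1).tolist() for r in Ri],"twist/row",np.round(np.degrees(d)/n,2))
E
python3 - <<'E'
from h import *
plan([.498,.301,.24],down(105),8)
A=load("side0");f=lambda *p:(np.array(p)+.5)/4-.5+[140,145]
print("drill foot",[np.round(plane(A,f(*p),z)*1e3) for p,z in [((362,107),0),((428,83),0),((305,42),.0)]])
s=np.array([(347,185),(362,190)])/1.5
print("drill body",[np.round(plane(A,p,.16)*1e3) for p in s])
E
```

```text
xyz [[-45.5, -15.1, -5.9], [-44.2, -18.5, -5.9], [-42.6, -21.9, -5.9], [-40.8, -25.1, -5.9], [-38.8, -28.1, -5.9], [-36.5, -31.0, -5.9], [-34.0, -33.7, -5.9], [-31.4, -36.2, -5.9]] twist/row [-0.01 -0.   -4.39]
drill foot [array([635., 352.,   0.]), array([706., 356.,   0.]), array([638., 480.,   0.])]
drill body [array([678., 410., 160.]), array([697., 370., 160.])]
```

Request:
move_arm:
  xyz:
    - [-45,-15,-6]
    - [-44,-18,-6]
    - [-43,-22,-6]
    - [-41,-25,-6]
    - [-39,-28,-6]
    - [-37,-31,-6]
    - [-34,-34,-6]
    - [-31,-36,-6]
  twist:
    - [0,0,-4.4]
    - [0,0,-4.4]
    - [0,0,-4.4]
    - [0,0,-4.4]
    - [0,0,-4.4]
    - [0,0,-4.4]
    - [0,0,-4.4]
    - [0,0,-4.4]
  claw: [85,85,85,85,85,85,85,85]

```text
clock: 1.15
ee_pos: [0.4995, 0.3006, 0.2415]
ee_rot: [0.415, -3.114, 0.0]
wrist_force: [0.5, 0.8, 0.7]
gripper_width: 0.997
finger_force: 0.0
```

Request:
move_arm:
  xyz:
    - [0,0,0]
    - [0,0,0]
  twist:
    - [0,0,0]
    - [0,0,0]
  claw: [85,85]

```text
clock: 1.4
ee_pos: [0.498, 0.3021, 0.2412]
ee_rot: [0.411, -3.114, -0.0]
wrist_force: [0.0, 0.5, 0.8]
gripper_width: 0.99
finger_force: 0.0
```

```bash
cat >> h.py <<'E'
def wrist(name):
    from plant import env,cams
    s=env.state(); c=cams.snapshot("wrist"); T=np.eye(4); T[:3,:3]=Rn.from_rotvec(s["ee_rot"]).as_matrix(); T[:3,3]=s["ee_pos"]
    M=np.linalg.inv(T@c["mount"]); c["R"]=M[:3,:3]; c["t"]=M[:3,3]; np.savez(name+".npz",**c)
    cv2.imwrite(f"pics/{name}.png",c["img"][:,:,::-1]); return c
E
python3 - <<'E'
from h import *
wrist("w1")
E
```

```text
(no output)
```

View pics/w1.png

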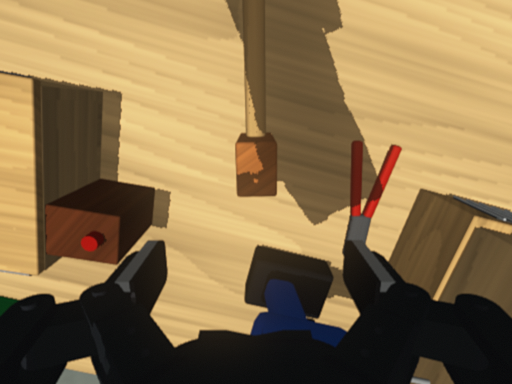

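Wrist view: mallet head at (236–277, 135–196), handle straight up the image at column ~256, dowel at (92,242), box corner at left, drill at the bottom, clear.

```bash
python3 - <<'E'
from h import *
c=load("w1"); print(c["intrinsics"][0,0],c["intrinsics"][:2,2])
for y in (12,15,18):
    a=np.radians(y);ex=np.array([np.cos(a),np.sin(a),0]);ey=np.array([-ex[1],ex[0],0]);o=np.array([.498,.301,0])
    print(y,[np.round(proj(c,o+ex*sx*.03+ey*sy*.022+[0,0,z])).tolist() for z in (.11,0) for sx,sy in((-1,-1),(1,-1),(1,1),(-1,1))], np.round(proj(c,o-ex*.2+[0,0,.055])))
for p,z in [((236,195),.11),((277,195),.11),((254,10),.055),((256,130),.055),((91,241),.134)]: print(p,np.round(plane(c,p,z)*1e3))
im=c["img"][:,150:350]; h=cv2.cvtColor(im,cv2.COLOR_RGB2HSV); print(h[[140,155,170,180,190],106])
for x in(92,97,106,115,120): print(x, im[125:202:6,x].tolist())
E
```

```text
300.52789433993485 [254.60710816 190.96057623]
12 [[234.0, 144.0], [233.0, 199.0], [273.0, 201.0], [277.0, 146.0], [240.0, 134.0], [238.0, 176.0], [269.0, 177.0], [271.0, 135.0]] [264. -24.]
15 [[233.0, 145.0], [234.0, 200.0], [274.0, 200.0], [276.0, 145.0], [238.0, 134.0], [239.0, 177.0], [270.0, 177.0], [270.0, 134.0]] [254. -24.]
18 [[231.0, 146.0], [235.0, 201.0], [276.0, 199.0], [274.0, 144.0], [237.0, 135.0], [240.0, 177.0], [271.0, 176.0], [269.0, 134.0]] [245. -24.]
(236, 195) [526. 288. 110.]
(277, 195) [515. 331. 110.]
(254, 10) [336. 257.  55.]
(256, 130) [458. 292.  55.]
(91, 241) [607. 154. 134.]
[[ 14 163  80]
 [ 13 176 181]
 [ 13 176 185]
 [ 13 178 188]
 [ 14 161  98]]
92 [[217, 181, 118], [224, 187, 123], [88, 60, 34], [170, 103, 53], [185, 114, 57], [204, 126, 64], [191, 118, 59], [184, 114, 58], [130, 80, 42], [98, 66, 37], [99, 67, 38], [107, 72, 41], [203, 165, 105]]
97 [[172, 134, 80], [168, 131, 78], [90, 61, 34], [161, 98, 50], [181, 112, 56], [200, 122, 61], [186, 113, 56], [190, 116, 59], [96, 63, 35], [99, 65, 37], [102, 67, 37], [107, 69, 38], [204, 165, 107]]
106 [[182, 142, 84], [196, 155, 93], [110, 79, 45], [91, 58, 30], [157, 95, 47], [181, 110, 56], [187, 114, 57], [185, 113, 56], [138, 84, 43], [156, 95, 48], [103, 66, 36], [97, 64, 37], [215, 178, 116]]
115 [[96, 75, 47], [91, 71, 44], [77, 51, 28], [92, 58, 31], [89, 57, 31], [91, 58, 32], [91, 58, 31], [93, 59, 31], [97, 62, 34], [101, 64, 35], [95, 63, 36], [106, 69, 38], [214, 177, 116]]
120 [[118, 95, 61], [109, 87, 56], [75, 49, 28], [88, 55, 29], [91, 56, 31], [88, 56, 31], [89, 56, 30], [90, 56, 30], [101, 64, 34], [96, 62, 34], [103, 66, 36], [100, 64, 35], [211, 176, 113]]
```

Request:
move_arm:
  xyz:
    - [4,0,40]
    - [0,0,45]
    - [0,0,45]
    - [0,0,30]
    - [0,0,8]
    - [0,0,0]
    - [0,0,0]
  twist:
    - [0,0,0]
    - [0,0,0]
    - [0,0,0]
    - [0,0,0]
    - [0,0,0]
    - [0,0,0]
    - [0,0,0]
  claw: [85,85,85,85,85,75,65]
  squeeze: 70

```text
clock: 2.33
ee_pos: [0.495, 0.3013, 0.0746]
ee_rot: [-0.411, 3.113, 0.001]
wrist_force: [-0.0, 0.2, -0.2]
gripper_width: 0.756
finger_force: 0.0
```

Request:
move_arm:
  xyz:
    - [0,0,0]
    - [0,0,0]
    - [0,0,0]
    - [0,0,0]
    - [0,0,0]
  twist:
    - [0,0,0]
    - [0,0,0]
    - [0,0,0]
    - [0,0,0]
    - [0,0,0]
  claw: [55,48,40,35,35]

```text
clock: 2.95
ee_pos: [0.4946, 0.3008, 0.0734]
ee_rot: [0.411, -3.114, 0.0]
wrist_force: [-0.1, 0.6, -0.1]
gripper_width: 0.409
finger_force: 0.0
```

```bash
python3 - <<'E'
from h import *
wrist("w2")
from plant import cams
c=cams.snapshot("side")["img"][135:225,120:220,::-1]
s=cv2.resize(c,None,fx=3.4,fy=3.4); w=cv2.imread("pics/w2.png")
o=np.zeros((384,512+s.shape[1],3),np.uint8);o[:,:512]=w;o[:s.shape[0],512:]=s
cv2.imwrite("pics/m2.png",cv2.resize(o,None,fx=.93,fy=.93))
E
```

```text
(no output)
```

View pics/m2.png

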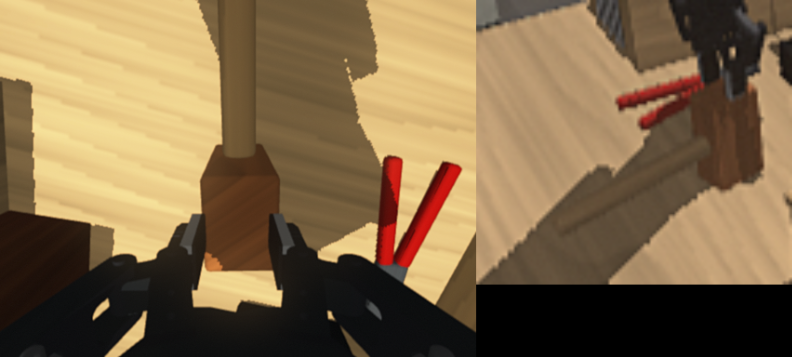

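The pads straddle the head (rows 215–290, columns 190–295) and are at or near contact; the mallet has not been disturbed. I'll check the fore-aft centring before squeezing.

```bash
python3 - <<'E'
from h import *
c=load("w2")
from plant import env
s=env.state(); print(s["gripper_width"],s["ee_pos"],s["finger_force"])
q=lambda x,y:(x/.93,y/.93)
for p in [(204,270),(276,270),(280,180),(201,180)]: print(np.round(plane(c,q(*p),.11)*1e3))
T=Rn.from_rotvec(s["ee_rot"])
for xt in(-.011,.011): print([np.round(proj(c,s["ee_pos"]+T.apply([xt,.022*k,-.019]))*.93) for k in(-1,1)])
E
```

```text
0.40957505660229965 [0.49457931 0.30074147 0.07336638] 0.0
[526. 289. 110.]
[515. 330. 110.]
[462. 315. 110.]
[473. 274. 110.]
[array([203., 231.]), array([272., 231.])]
[array([202., 198.]), array([274., 198.])]
```

Request:
move_arm:
  xyz:
    - [0,0,0]
    - [0,0,0]
    - [0,0,0]
  twist:
    - [0,0,0]
    - [0,0,0]
    - [0,0,0]
  claw: [28,25,25]

```text
clock: 3.42
ee_pos: [0.4946, 0.3008, 0.0734]
ee_rot: [0.411, -3.114, 0.0]
wrist_force: [-0.1, 0.8, 0.4]
gripper_width: 0.293
finger_force: 0.0
```

```bash
python3 - <<'E'
from h import *
wrist("w3")
from plant import cams
c=cams.snapshot("side")["img"][135:205,150:220,::-1]
s=cv2.resize(c,None,fx=5.4,fy=5.4); w=cv2.imread("pics/w3.png")[130:,110:400]
w=cv2.resize(w,None,fx=1.45,fy=1.45)
o=np.zeros((384,w.shape[1]+s.shape[1],3),np.uint8);o[:w.shape[0],:w.shape[1]]=w;o[:s.shape[0],w.shape[1]:]=s
cv2.imwrite("pics/m3.png",o[:,:800])
E
```

```text
(no output)
```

View pics/m3.png

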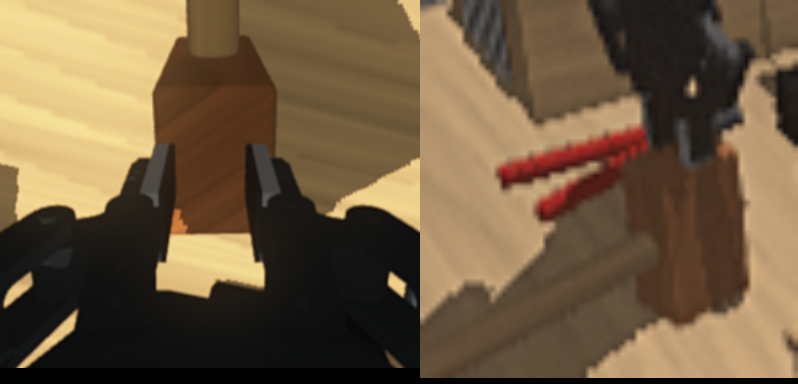

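Unexpected: at a 25 mm opening the pads are above the head, though the reported TCP is at z=0.073, so the tips look about 40 mm short of the TCP. I'll cross-check with the side camera.

```bash
python3 - <<'E'
from h import *
from plant import env
s=env.state(); T=Rn.from_rotvec(s["ee_rot"]); A=load("side0"); w=load("w3")
for z in(-.06,-.05,-.04,-.02,0):
    P=[s["ee_pos"]+T.apply([.011,k*.0125,z]) for k in(-1,1)]
    print(z,[np.round((proj(A,p)-[150,135])*5.4+[420,0]) for p in P],[np.round((proj(w,p)-[110,130])*1.45) for p in P])
print("seen side ~(690,165); seen wrist (175,145),(247,145)")
E
```

```text
-0.06 [array([676., 139.]), array([650., 124.])] [array([170., 168.]), array([253., 168.])]
-0.05 [array([677., 153.]), array([652., 137.])] [array([173., 154.]), array([250., 154.])]
-0.04 [array([679., 167.]), array([653., 151.])] [array([175., 142.]), array([247., 142.])]
-0.02 [array([682., 194.]), array([656., 178.])] [array([179., 121.]), array([243., 121.])]
0 [array([685., 220.]), array([659., 204.])] [array([182., 105.]), array([240., 105.])]
seen side ~(690,165); seen wrist (175,145),(247,145)
```

Both cameras agree: the real fingertips sit about 40 mm behind the reported TCP. I'll open, descend 35 mm watching the force, and close again.

Request:
move_arm:
  xyz:
    - [0,0,0]
    - [0,0,0]
    - [0,0,0]
    - [0,0,0]
    - [0,0,12]
    - [0,0,12]
    - [0,0,10]
    - [0,0,0]
  twist:
    - [0,0,0]
    - [0,0,0]
    - [0,0,0]
    - [0,0,0]
    - [0,0,0]
    - [0,0,0]
    - [0,0,0]
    - [0,0,0]
  claw: [40,60,75,80,80,80,80,80]

```text
clock: 4.53
ee_pos: [0.4942, 0.3005, 0.0384]
ee_rot: [0.411, -3.113, 0.001]
wrist_force: [0.1, 0.5, -0.2]
gripper_width: 0.937
finger_force: 0.0
```

Request:
move_arm:
  xyz:
    - [0,0,0]
    - [0,0,0]
    - [0,0,0]
    - [0,0,0]
    - [0,0,0]
    - [0,0,0]
  twist:
    - [0,0,0]
    - [0,0,0]
    - [0,0,0]
    - [0,0,0]
    - [0,0,0]
    - [0,0,0]
  claw: [65,52,44,38,35,35]

```text
clock: 5.28
ee_pos: [0.4948, 0.3012, 0.04]
ee_rot: [-0.411, 3.114, 0.001]
wrist_force: [-1.6, 1.9, 8.4]
gripper_width: 0.504
finger_force: 70.2
```

Request:
move_arm:
  xyz:
    - [0,0,-10]
    - [0,0,-30]
    - [0,0,-45]
    - [0,0,-45]
    - [0,0,-35]
    - [0,0,0]
    - [0,0,0]
  twist:
    - [0,0,0]
    - [0,0,0]
    - [0,0,0]
    - [0,0,0]
    - [0,0,0]
    - [0,0,0]
    - [0,0,0]
  claw: [35,35,35,35,35,35,35]

```text
clock: 6.15
ee_pos: [0.4942, 0.3004, 0.2037]
ee_rot: [0.411, -3.113, 0.001]
wrist_force: [-0.0, 0.3, -4.6]
gripper_width: 0.504
finger_force: 72.0
```

```bash
python3 - <<'E'
from h import *
plan([.612,.158,.206],down(94.7),5)
E
```

```text
xyz [[-15.4, -33.6, -0.5], [-16.6, -33.0, -0.5], [-17.7, -32.4, -0.5], [-18.9, -31.8, -0.5], [-20.0, -31.1, -0.5]] twist/row [-0.01 -0.01  2.07]
```

Request:
move_arm:
  xyz:
    - [-15,-34,0]
    - [-17,-33,0]
    - [-18,-32,0]
    - [-19,-32,0]
    - [-20,-31,0]
    - [0,0,0]
    - [0,0,0]
  twist:
    - [0,0,2.1]
    - [0,0,2.1]
    - [0,0,2.1]
    - [0,0,2.1]
    - [0,0,2.1]
    - [0,0,0]
    - [0,0,0]
  claw: [35,35,35,35,35,35,35]
  squeeze: 90

```text
clock: 7.02
ee_pos: [0.612, 0.1585, 0.2033]
ee_rot: [0.125, -3.137, 0.0]
wrist_force: [0.8, 0.2, -3.1]
gripper_width: 0.5
finger_force: 95.3
```

```bash
python3 - <<'E'
from h import *
wrist("w4")
from plant import cams
o=[]
for n,(x,y,w,h) in {"scene":(265,130,70,90),"side":(180,120,110,90)}.items():
    c=cams.snapshot(n); np.savez(n+"1.npz",**c); o.append(cv2.resize(c["img"][y:y+h,x:x+w,::-1],None,fx=4.2,fy=4.2))
cv2.imwrite("pics/m4.png",np.hstack(o))
E
```

```text
(no output)
```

View pics/m4.png

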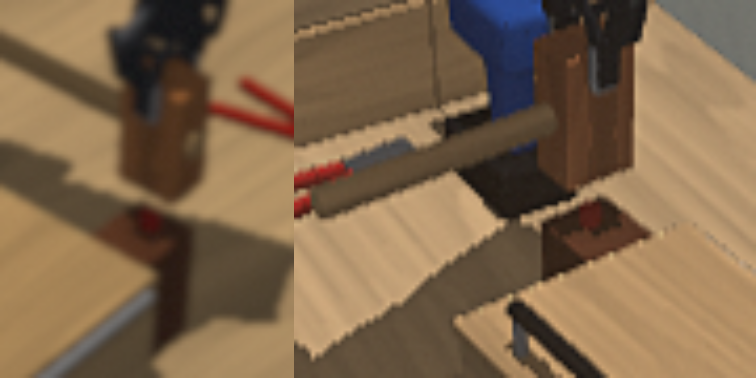

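Both views show the head upright, just above the red dowel: side-crop bottom corners (538,178),(578,195),(632,168) with the dowel at (593,215); scene dowel at (150,218).

```bash
python3 - <<'E'
from h import *
A=load("side1");B=load("scene1")
a=lambda x,y:((x-294+.5)/4.2-.5+180,(y+.5)/4.2-.5+120); b=lambda x,y:((x+.5)/4.2-.5+265,(y+.5)/4.2-.5+130)
P=[plane(A,a(*p),.163) for p in[(538,178),(578,195),(632,168)]]; print(np.round(np.array(P)*1e3), (P[0]+P[2])/2)
print([np.round(plane(B,b(*p),.163)*1e3) for p in[(120,178),(167,202),(205,180)]])
print("dowel",plane(A,a(593,208),.134),plane(B,b(150,214),.134),tri(A,a(593,213),B,b(150,218)))
E
```

```text
[[576. 171. 163.]
 [591. 136. 163.]
 [643. 147. 163.]] [0.60981465 0.15936241 0.163     ]
[array([589., 140., 163.]), array([637., 145., 163.]), array([639., 189., 163.])]
dowel [0.61259545 0.15340325 0.134     ] [0.61524975 0.15066752 0.134     ] (array([0.61327933, 0.15383257, 0.12786665]), np.float64(0.0020408873510990703))
```

Request:
move_arm:
  xyz:
    - [-2,-3,10]
    - [0,0,12]
    - [0,0,6]
    - [0,0,3]
    - [0,0,2]
    - [0,0,0]
  twist:
    - [0,0,0]
    - [0,0,0]
    - [0,0,0]
    - [0,0,0]
    - [0,0,0]
    - [0,0,0]
  claw: [35,35,35,35,35,35]

```text
clock: 7.92
ee_pos: [0.6148, 0.1554, 0.1717]
ee_rot: [-0.124, 3.139, -0.0]
wrist_force: [-1.8, -1.4, 2.4]
gripper_width: 0.502
finger_force: 96.0
```

Request:
move_arm:
  xyz:
    - [0,0,2]
    - [0,0,2]
    - [0,0,2]
    - [0,0,1]
    - [0,0,0]
  twist:
    - [0,0,0]
    - [0,0,0]
    - [0,0,0]
    - [0,0,0]
    - [0,0,0]
  claw: [35,35,35,35,35]

```text
clock: 8.55
ee_pos: [0.6149, 0.1554, 0.1646]
ee_rot: [-0.124, 3.139, -0.0]
wrist_force: [-3.2, -1.9, 4.7]
gripper_width: 0.503
finger_force: 96.3
```

Request:
move_arm:
  xyz:
    - [0,0,2]
    - [0,0,2]
    - [0,0,0]
    - [0,0,0]
  twist:
    - [0,0,0]
    - [0,0,0]
    - [0,0,0]
    - [0,0,0]
  claw: [35,35,35,35]

```text
clock: 9.05
ee_pos: [0.6152, 0.1555, 0.1616]
ee_rot: [-0.124, 3.138, 0.0]
wrist_force: [-5.7, -1.7, 18.1]
gripper_width: 0.504
finger_force: 98.0
```

Request:
move_arm:
  xyz:
    - [0,0,2]
    - [0,0,0]
    - [0,0,0]
  twist:
    - [0,0,0]
    - [0,0,0]
    - [0,0,0]
  claw: [35,35,35]

```text
clock: 9.43
ee_pos: [0.6163, 0.1556, 0.1614]
ee_rot: [-0.124, 3.134, 0.001]
wrist_force: [-7.0, -2.7, 39.6]
gripper_width: 0.505
finger_force: 100.4
```

Hard stop at 40 N, with the lower face at about 0.122: the dowel is home. Next I lift and carry the mallet back.

Request:
move_arm:
  xyz:
    - [0,0,-4]
    - [0,0,-10]
    - [0,0,-25]
    - [0,0,-10]
    - [0,0,0]
  twist:
    - [0,0,0]
    - [0,0,0]
    - [0,0,0]
    - [0,0,0]
    - [0,0,0]
  claw: [35,35,35,35,35]

```text
clock: 10.05
ee_pos: [0.615, 0.1555, 0.2075]
ee_rot: [-0.124, 3.139, 0.0]
wrist_force: [-1.0, 0.5, -3.5]
gripper_width: 0.498
finger_force: 95.1
```

```bash
python3 - <<'E'
from h import *
from plant import cams
A=cams.snapshot("side"); np.savez("side2.npz",**A)
im=A["img"]; h=cv2.cvtColor(im,cv2.COLOR_RGB2HSV).astype(int); m=((h[...,0]<6)|(h[...,0]>174))&(h[...,1]>150)&(h[...,2]>40)
m[:,:240]=0;m[:,265:]=0;m[:155]=0;m[185:]=0
print([(a,b,np.round(c,1)) for a,b,c,_ in blobs(m,amin=3)], [np.round(proj(A,[.613,.155,z]),1) for z in(.122,.132,.136)])
plan([.494,.301,.21],down(105),5)
E
```

```text
[(np.int32(13), array([248, 171,   5,   3]), array([250.3, 172. ]))] [array([250.7, 172. ]), array([250.7, 169.4]), array([250.7, 168.3])]
xyz [[21.8, 31.0, -0.6], [20.6, 31.7, -0.6], [19.5, 32.5, -0.6], [18.3, 33.1, -0.6], [17.0, 33.8, -0.6]] twist/row [-0.   -0.01 -2.09]
```

The side camera confirms the dowel is home (red blob at row 172.0, as predicted for z=0.122).

Request:
move_arm:
  xyz:
    - [22,31,0]
    - [21,32,0]
    - [19,32,0]
    - [18,33,0]
    - [17,34,0]
    - [0,0,40]
    - [0,0,50]
    - [0,0,45]
  twist:
    - [0,0,-2.1]
    - [0,0,-2.1]
    - [0,0,-2.1]
    - [0,0,-2.1]
    - [0,0,-2.1]
    - [0,0,0]
    - [0,0,0]
    - [0,0,0]
  claw: [35,35,35,35,35,35,35,35]

```text
clock: 11.1
ee_pos: [0.4936, 0.3006, 0.0701]
ee_rot: [0.411, -3.113, 0.001]
wrist_force: [1.5, 0.9, -4.6]
gripper_width: 0.498
finger_force: 95.2
```

Request:
move_arm:
  xyz:
    - [0,0,20]
    - [0,0,6]
    - [0,0,2]
    - [0,0,0]
    - [0,0,0]
  twist:
    - [0,0,0]
    - [0,0,0]
    - [0,0,0]
    - [0,0,0]
    - [0,0,0]
  claw: [35,35,35,35,35]

```text
clock: 11.72
ee_pos: [0.4945, 0.3011, 0.045]
ee_rot: [-0.411, 3.114, 0.001]
wrist_force: [-0.6, -0.5, -2.1]
gripper_width: 0.503
finger_force: 94.9
```

Request:
move_arm:
  xyz:
    - [0,0,2]
    - [0,0,1.5]
    - [0,0,0]
    - [0,0,0]
  twist:
    - [0,0,0]
    - [0,0,0]
    - [0,0,0]
    - [0,0,0]
  claw: [35,35,35,35]

```text
clock: 12.22
ee_pos: [0.4942, 0.301, 0.0409]
ee_rot: [0.411, -3.115, 0.0]
wrist_force: [-1.5, -0.8, -2.6]
gripper_width: 0.5
finger_force: 94.9
```

Request:
move_arm:
  xyz:
    - [0,0,1.5]
    - [0,0,0]
    - [0,0,0]
  twist:
    - [0,0,0]
    - [0,0,0]
    - [0,0,0]
  claw: [35,35,35]

```text
clock: 12.6
ee_pos: [0.4943, 0.3012, 0.0402]
ee_rot: [-0.411, 3.114, 0.0]
wrist_force: [-5.3, -2.0, 13.2]
gripper_width: 0.498
finger_force: 96.9
```

Seated on the bench. I'll open gently and withdraw.

Request:
move_arm:
  xyz:
    - [0,0,-1]
    - [0,0,0]
    - [0,0,0]
    - [0,0,0]
    - [0,0,0]
    - [0,0,0]
    - [0,0,0]
  twist:
    - [0,0,0]
    - [0,0,0]
    - [0,0,0]
    - [0,0,0]
    - [0,0,0]
    - [0,0,0]
    - [0,0,0]
  claw: [40,46,52,60,68,76,82]
  squeeze: 30

```text
clock: 13.48
ee_pos: [0.4942, 0.301, 0.0404]
ee_rot: [0.411, -3.115, 0.0]
wrist_force: [0.3, 0.3, -0.4]
gripper_width: 0.958
finger_force: 0.0
```

Request:
move_arm:
  xyz:
    - [0,0,0]
    - [0,0,-15]
    - [0,0,-30]
    - [0,0,-40]
    - [0,0,-50]
    - [0,0,-55]
    - [0,0,-30]
    - [0,0,0]
  twist:
    - [0,0,0]
    - [0,0,0]
    - [0,0,0]
    - [0,0,0]
    - [0,0,0]
    - [0,0,0]
    - [0,0,0]
    - [0,0,0]
  claw: [84,84,84,84,84,84,84,84]

```text
clock: 14.48
ee_pos: [0.4946, 0.3014, 0.2633]
ee_rot: [-0.411, 3.111, 0.003]
wrist_force: [-0.5, 0.1, -1.4]
gripper_width: 0.985
finger_force: 0.0
```

```bash
python3 - <<'E'
from h import *
from plant import env
print(env.state()["joint_pos"])
for y in(4.7,184.7,-175.3): plan([.493,-.032,.25],down(y),8); 
E
```

```text
[-0.47025938  0.65077097 -0.27052476  1.34632913  0.17762335  1.16396486
  1.07566746]
xyz [[11.0, -40.2, 1.6], [2.0, -41.6, 1.6], [-7.1, -41.1, 1.6], [-15.8, -38.6, 1.6], [-23.8, -34.2, 1.6], [-30.7, -28.2, 1.7], [-36.1, -20.9, 1.7], [-39.7, -12.5, 1.7]] twist/row [3.000e-02 1.000e-02 1.254e+01]
xyz [[11.0, -40.2, 1.6], [17.8, -37.7, 1.6], [24.1, -34.0, 1.6], [29.6, -29.4, 1.6], [34.2, -23.8, 1.6], [37.8, -17.5, 1.6], [40.3, -10.7, 1.6], [41.5, -3.6, 1.6]] twist/row [-0.01  0.03 -9.96]
xyz [[11.0, -40.2, 1.6], [17.8, -37.7, 1.6], [24.1, -34.0, 1.6], [29.6, -29.4, 1.6], [34.2, -23.8, 1.6], [37.8, -17.5, 1.6], [40.3, -10.7, 1.6], [41.5, -3.6, 1.6]] twist/row [-0.01  0.03 -9.96]
```

```bash
python3 - <<'E'
from h import *
plan([.493,-.032,.26],down(4.7),10)
E
```

```text
xyz [[8.8, -32.2, 0.3], [3.1, -33.2, 0.3], [-2.8, -33.2, 0.3], [-8.5, -32.2, 0.3], [-14.0, -30.3, 0.3], [-19.1, -27.4, 0.3], [-23.5, -23.6, 0.3], [-27.3, -19.2, 0.3], [-30.2, -14.1, 0.3], [-32.2, -8.6, 0.3]] twist/row [2.000e-02 1.000e-02 1.003e+01]
```

Request:
move_arm:
  xyz:
    - [9,-32,0]
    - [3,-33,0]
    - [-3,-33,0]
    - [-8,-32,0]
    - [-14,-30,0]
    - [-19,-27,0]
    - [-24,-24,0]
    - [-27,-19,0]
  twist:
    - [0,0,10]
    - [0,0,10]
    - [0,0,10]
    - [0,0,10]
    - [0,0,10]
    - [0,0,10]
    - [0,0,10]
    - [0,0,10]
  claw: [84,84,84,84,70,60,50,50]

```text
clock: 15.48
ee_pos: [0.4929, 0.0343, 0.2603]
ee_rot: [-1.694, -2.645, 0.001]
wrist_force: [-0.4, -0.0, -0.2]
gripper_width: 0.586
finger_force: 0.0
```

Request:
move_arm:
  xyz:
    - [-30,-14,0]
    - [-32,-9,0]
    - [0,0,0]
    - [0,0,0]
  twist:
    - [0,0,10]
    - [0,0,10]
    - [0,0,0]
    - [0,0,0]
  claw: [50,50,50,50]

```text
clock: 15.98
ee_pos: [0.4929, -0.0302, 0.2603]
ee_rot: [-2.119, -2.319, 0.0]
wrist_force: [0.3, 0.4, 1.3]
gripper_width: 0.583
finger_force: 0.0
```

```bash
python3 - <<'E'
from h import *
from plant import env
print(env.state()["joint_pos"]); c=wrist("w5")
im=cv2.imread("pics/w5.png")
e=[proj(c,p) for p in([.488,.033,.168],[.499,-.097,.168])]; print(e)
cv2.imwrite("pics/w5b.png",im)
A=load("side0") 
E
```

```text
[-0.12895442  0.51475099  0.21665981  1.66037219 -0.12818489  0.98088641
  0.22216065]
[array([255.60317089, 111.67586236]), array([254.65031451, 246.85772931])]
```

View pics/w5b.png

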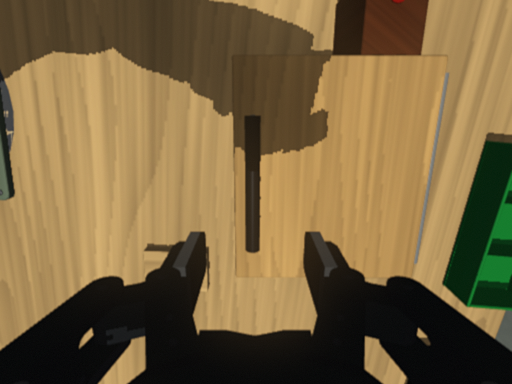

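Wrist view: bar is the black strip from (252,115) to (252,252), parallel to the pads and centred between the fingers within ~3 px; the dowel is at the top right. I'll nudge and descend.

Request:
move_arm:
  xyz:
    - [-4,-2,30]
    - [0,0,40]
    - [0,0,40]
    - [0,0,25]
    - [0,0,10]
    - [0,0,2]
    - [0,0,0]
  twist:
    - [0,0,0]
    - [0,0,0]
    - [0,0,0]
    - [0,0,0]
    - [0,0,0]
    - [0,0,0]
    - [0,0,0]
  claw: [50,50,50,50,50,50,50]
  squeeze: 40

```text
clock: 16.9
ee_pos: [0.4918, -0.0349, 0.1141]
ee_rot: [2.121, 2.317, 0.001]
wrist_force: [0.2, -0.1, 0.5]
gripper_width: 0.582
finger_force: 0.0
```

Request:
move_arm:
  xyz:
    - [0,0,0]
    - [0,0,0]
    - [0,0,0]
    - [0,0,0]
    - [0,0,0]
    - [0,0,0]
  twist:
    - [0,0,0]
    - [0,0,0]
    - [0,0,0]
    - [0,0,0]
    - [0,0,0]
    - [0,0,0]
  claw: [40,30,22,14,8,8]

```text
clock: 17.65
ee_pos: [0.491, -0.0351, 0.1135]
ee_rot: [-2.121, -2.316, 0.001]
wrist_force: [-4.6, 0.2, 5.4]
gripper_width: 0.143
finger_force: 38.9
```

```bash
python3 - <<'E'
import numpy as np
t=np.radians(165.53-np.arange(0,50.1,3.125)); r=192.1
d=np.diff(np.c_[r*np.cos(t),-r*np.sin(t)],axis=0).round(1); print([[0]+x for x in d.tolist()])
E
```

```text
[[0, 2.9, -10.1], [0, 3.4, -9.9], [0, 4.0, -9.7], [0, 4.5, -9.5], [0, 5.0, -9.2], [0, 5.5, -8.9], [0, 6.0, -8.6], [0, 6.4, -8.3], [0, 6.9, -7.9], [0, 7.3, -7.5], [0, 7.7, -7.1], [0, 8.1, -6.7], [0, 8.4, -6.2], [0, 8.8, -5.8], [0, 9.1, -5.3], [0, 9.3, -4.8]]
```

Request:
move_arm:
  xyz:
    - [0,2.9,-10.1]
    - [0,3.4,-9.9]
    - [0,4,-9.7]
    - [0,4.5,-9.5]
    - [0,5,-9.2]
    - [0,5.5,-8.9]
    - [0,6,-8.6]
    - [0,0,0]
  twist:
    - [0,0,0]
    - [0,0,0]
    - [0,0,0]
    - [0,0,0]
    - [0,0,0]
    - [0,0,0]
    - [0,0,0]
    - [0,0,0]
  claw: [8,8,8,8,8,8,8,8]

```text
clock: 18.65
ee_pos: [0.521, -0.0325, 0.1803]
ee_rot: [-2.12, -2.315, 0.004]
wrist_force: [-16.6, -0.7, 9.6]
gripper_width: 0.148
finger_force: 39.3
```

Request:
move_arm:
  xyz:
    - [0,-1.5,-1]
    - [0,5.9,-8.3]
    - [0,6.4,-7.9]
    - [0,6.8,-7.5]
    - [0,7.2,-7.1]
    - [0,0,0]
    - [0,0,0]
  twist:
    - [0,0,0]
    - [0,0,0]
    - [0,0,0]
    - [0,0,0]
    - [0,0,0]
    - [0,0,0]
    - [0,0,0]
  claw: [8,8,8,8,8,8,8]

```text
clock: 19.52
ee_pos: [0.547, -0.0301, 0.211]
ee_rot: [-2.121, -2.317, 0.001]
wrist_force: [-3.1, -0.4, -0.4]
gripper_width: 0.142
finger_force: 39.6
```

Request:
move_arm:
  xyz:
    - [0,8.4,-7.1]
    - [0,8.8,-6.6]
    - [0,9.1,-6.1]
    - [0,9.4,-5.6]
    - [0,9.6,-5.1]
    - [0,0,0]
    - [0,0,0]
    - [0,0,0]
  twist:
    - [0,0,0]
    - [0,0,0]
    - [0,0,0]
    - [0,0,0]
    - [0,0,0]
    - [0,0,0]
    - [0,0,0]
    - [0,0,0]
  claw: [8,8,8,8,8,8,8,8]

```text
clock: 20.52
ee_pos: [0.5922, -0.0262, 0.2419]
ee_rot: [2.122, 2.317, 0.0]
wrist_force: [-5.9, 0.8, 7.5]
gripper_width: 0.149
finger_force: 41.0
```

```bash
python3 - <<'E'
from h import *
from plant import cams
o=[]
for n,(x,y,w,h) in {"scene":(205,110,100,125),"side":(215,110,130,125)}.items():
    c=cams.snapshot(n); np.savez(n+"3.npz",**c); o.append(cv2.resize(c["img"][y:y+h,x:x+w,::-1],None,fx=3.4,fy=3.4,interpolation=cv2.INTER_CUBIC))
    # predicted geometry for angles
    yaw=np.radians(4.7); ex=np.array([np.cos(yaw),np.sin(yaw),0]); ey=np.array([-ex[1],ex[0],0]); H=np.array([.676,-.0185,.12])
    for th in(45,50,55):
        t=np.radians(th); u=-np.cos(t)*ex+np.sin(t)*np.array([0,0,1]); nn=np.sin(t)*ex+np.array([0,0,np.cos(t)])
        f=lambda a,b,k:np.round((proj(c,H+u*a+ey*b+nn*k)-[x,y])*3.4+[0 if n=="scene" else 340,0]).tolist()
        print(n,th,"edge top L,R",f(.206,.12,.012),f(.206,-.12,.012),"bar",f(.186,.065,.048),f(.186,-.065,.048))
cv2.imwrite("pics/m5.png",np.hstack(o))
E
```

```text
scene 45 edge top L,R [226.0, 117.0] [51.0, 232.0] bar [220.0, 149.0] [125.0, 213.0]
scene 50 edge top L,R [237.0, 113.0] [61.0, 229.0] bar [232.0, 148.0] [136.0, 213.0]
scene 55 edge top L,R [249.0, 110.0] [73.0, 227.0] bar [244.0, 149.0] [149.0, 214.0]
side 45 edge top L,R [409.0, 127.0] [589.0, 269.0] bar [486.0, 129.0] [586.0, 203.0]
side 50 edge top L,R [423.0, 110.0] [605.0, 250.0] bar [501.0, 115.0] [602.0, 188.0]
side 55 edge top L,R [437.0, 94.0] [622.0, 231.0] bar [517.0, 102.0] [618.0, 174.0]
```

View pics/m5.png

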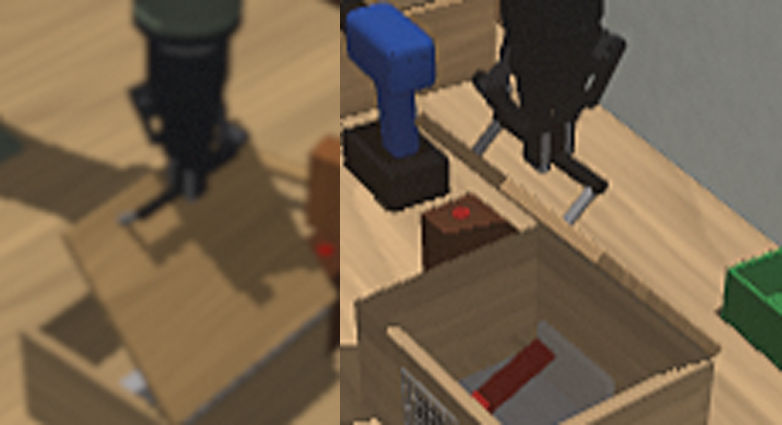

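Side crop: lid front-left corner ≈(420,115), bar right end ≈(604,185); scene crop: bar right end ≈(124,220), lid right corner ≈(65,236). All are near the 50° predictions. One triangulation check against the closed-state bar end follows.

```bash
python3 - <<'E'
from h import *
A=load("side3");B=load("scene3")
a=lambda x,y:np.array([(x-340+.5)/3.4-.5+215,(y+.5)/3.4-.5+110]); b=lambda x,y:np.array([(x+.5)/3.4-.5+205,(y+.5)/3.4-.5+110])
P0=np.array([.49875,-.09696,.1679])
P,g=tri(A,a(604,185),B,b(124,220)); d=P-P0; c=np.linalg.norm(d)
print(P,g,"chord",c,"theta",2*np.degrees(np.arcsin(c/2/.1921)),"dir theta",2*(np.degrees(np.arctan2(np.hypot(*d[:2]),d[2]))-14.47))
# in-plane solve with side view only: bar-end ray vs the box-vertical plane through the end
ex=np.array([np.cos(.082),np.sin(.082),0]);ey=np.array([-ex[1],ex[0],0])
for C,p in((A,a(604,185)),(B,b(124,220))):
    o,r=ray(C,p); Q=o+r*((P0-o)@ey)/(r@ey); v=Q-P0; bx=v@ex-.186; bz=v[2]+.048
    print(np.round(Q,4),"r",np.hypot(bx,bz),"theta",165.53-np.degrees(np.arctan2(bz,bx)))
E
```

```text
[ 0.59595943 -0.10067692  0.2975624 ] 0.011929380338401418 chord 0.1620982000163359 theta 49.91058960572813 dir theta 44.81883478236743
[ 0.6006 -0.0886  0.2953] r 0.1943963164090678 theta 49.991124660698034
[ 0.5799 -0.0903  0.2752] r 0.18720155636630123 theta 41.58120820077475
```

Request:
move_arm:
  xyz:
    - [0,0,0]
    - [0,0,0]
    - [0,0,0]
    - [0,0,0]
  twist:
    - [0,0,0]
    - [0,0,0]
    - [0,0,0]
    - [0,0,0]
  claw: [8,8,8,8]

```text
clock: 21.12
ee_pos: [0.5922, -0.0262, 0.2419]
ee_rot: [2.122, 2.317, 0.0]
wrist_force: [-4.8, 0.9, 7.5]
gripper_width: 0.144
finger_force: 41.0
```

```bash
python3 -c "
from plant import close_job; print(close_job())"
```

```text
the job is handed in; nothing more can be done
None
```

The job is handed in at 21 s: the mallet drove the dowel home with the lid shut, the mallet was set back on the bench at its original spot, and the gripper is holding the lid still at about 50° (tool travel and side camera agree; the blurrier scene camera read about 42°).

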